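# Sweep the gold chocolates into the gathering frame

## Task

With the closed fingers, sweep the two gold-wrapped chocolates across the table into the open front of the wooden frame, until both lie flat and fully inside it. Only push them, never pick them up, and leave the red chocolate, the date stamp, the ink pad and the round box where they are.

Things in the scene. Friction and masses are not known exactly. Their poses are not given: they have to be found in the camera images.
- frame: pale wooden frame fixed to the table: back wall and 2 side walls, no floor, open front; inside 110 mm deep (x) by 180 mm wide (y), walls 10 mm thick, 32 mm high. Origin on the table, middle of the inside; +x points from the open front to the back, +y left seen from the front. Inner faces: back at x = +55 mm, sides at y = -90 and +90 mm. Front edge x = -55 mm; before it short wings flare out 35 degrees to x = -85, y = +-115 mm
- gold_0_center (a point): gold square wrapped chocolate, 34 x 34 mm and 18 mm high, about 35 g, loose and lying flat on the table; the point is its centre, 9 mm above the table; its x and y axes are square to its sides; dark brown band
- gold_1_center (a point): gold square wrapped chocolate, 34 x 34 mm and 18 mm high, about 35 g, loose and lying flat on the table; the point is its centre, 9 mm above the table; its x and y axes are square to its sides; dark brown band
- red_choc_center (a point): red square wrapped chocolate, 34 x 34 mm and 18 mm high, about 35 g, loose and lying flat on the table; the point is its centre, 9 mm above the table; its x and y axes are square to its sides; cream band; not to be moved
- stamp: date stamp standing upright, black knob handle on a wooden block, 30 x 50 mm and 70 mm high, loose; origin at the centre of its underside; not to be moved. A fixed dark brown paper bag, 0.5 m high, stands just beyond it to the right and behind: keep the arm clear of that
- pad: dark blue flat tin ink pad, 60 x 90 mm (its x, y) and 17 mm high, loose; origin at the centre of its underside; not to be moved
- round_box: small round chip-wood box with lid, 68 mm across and 30 mm high, loose; origin at the centre of its underside; not to be moved
- bar_rack: wire rack full of chocolate bars, fixed obstacle, 104 x 84 mm (its x, y) and 79 mm high; origin at the centre of its underside; keep the gripper clear of it
There are look-alikes about, which are no part of the job. Leave any purple look-alike of the part that bears gold_1_center alone. Leave any green look-alike of the part that bears gold_0_center alone.

How it is judged:
At the end, for the whole second after the job is handed in: Each gold chocolate lies flat on the table (centre below 14 mm) inside the frame, its centre at least 17 mm behind the open front edge and between the walls, and at rest; the red chocolate, date stamp, ink pad and round box are each within 20 mm of where they started (x of gold_0_center in the frame of frame between -0.038 and 0.055 m and y of gold_0_center in the frame of frame between -0.09 and 0.09 m and height (world z) of each of gold_0_center, gold_1_center below 0.014 m and linear speed of each of gold_0, gold_1 below 0.02 m/s and x of gold_1_center in the frame of frame between -0.038 and 0.055 m and y of gold_1_center in the frame of frame between -0.09 and 0.09 m and distance of each of red_choc_center, stamp, pad, round_box from where it was at the start of the episode below 0.02 m); the robot touches nothing.
It fails at once if a gold chocolate is picked up (rises more than 15 mm off the table) (height (world z) of any of gold_0_center, gold_1_center above 0.024 m).
It fails at once if the red chocolate is moved more than 20 mm (distance of red_choc_center from where it was at the start of the episode above 0.02 m).
It fails at once if the date stamp, the ink pad or the round box is moved more than 20 mm (distance of any of stamp, pad, round_box from where it was at the start of the episode above 0.02 m).
It fails at once if the date stamp is tipped over (angle between stamp's own z axis and vertical above 0.35 rad).
It also fails if it takes over 66 s, if anything falls off the work surface, if the arm or the gripper's body presses on something with over 40 N, if the wrist force passes 120 N, or if a joint passes its speed limit or range.

## Robot

A 6-joint arm with a two-finger parallel gripper is mounted at the origin on a cart in front of the work surface, level with it; the furniture and walls round the work are solid. World frame = base frame: x ahead of the robot, y to its left, z up, the work surface at z = 0. Lengths are in m, angles in rad, forces in N, time in s.
With the tool pointing down it reaches from about 0.35 to 0.775 m from the base axis. Payload 5.5 kg.
Tool frame: the origin (TCP) lies at the very end of the fingers, on their centre line; the grasp point (between the pads) lies 19 mm behind it (grip_point_offset is the distance from the TCP to the grasp point, in m); z points along the fingers, y is the direction in which the jaws open and shut (so a half turn about z gives the same grasp; the last joint's range is limited). The gripper opens to 85 mm and grips with 20 to 120 N. Pads are 22 mm wide; open, the fingers measure 114 mm over their backs; the gripper's body (76 mm by 85 mm) begins 54 mm behind the grasp point. The pads swing forward as they close: fully open they stand 13 mm farther back than shut.
Start: joints at [1.17, 0.313, 0.046, 1.304, 0, 1.431], TCP at [0.148, 0.556, 0.231] pointing down, gripper open.
Joint ranges: [-2.76, 2.76], [-0.86, 1.69], [-1.03, 1.26], [-2.2, 2.34], [-1.47, 1.5], [-3.14, 3.14]. Speed limits (rad/s): [2.57, 2.57, 3.14, 3.14, 3.14, 3.14].

## Interface

Orientations are given as a unit quaternion [w, x, y, z].
In Python, from workcell import * gives the robot as it stands.
- The arm moves only by the shell command python3 -m crank 'ROWS' [OPENING] [FORCE]. ROWS is a JSON object of lists of equal length, an entry for each row: "travel": the shift along the tool's x, y, z in units of 40 mm (1.0 is 40 mm), a list of three; "turn": the turn about the tool's z in rad. In form: {"travel": [[x, y, z], ...], "turn": [turn, ...]}. A call has 1 to 5 rows; each row is the pose to reach, as a shift and turn from the pose commanded when the call began, along the tool's axes at that moment; what a row does not reach only later rows make up. A row lasts 1/12 s, in which the tool goes at most 41.7 mm and 7.16 degrees, less where a joint would pass 70% of its speed; a pose out of reach is approached as far as the arm can. A call with a gripper value outside its range is refused whole. OPENING is the finger opening in mm, from 0 to 85.4, set as the call begins (- or left out, the last holds). The fingers move at their own pace and stop on an object; FORCE is the grip in N (left out, the last holds). Time passes only in rows, so rows that repeat a pose let the fingers close. It gives the time, the measured TCP pose, the force and the opening at its end, in the units of the state.
- get_state(): the state, without advancing time (a new reading comes with each control period).
- read_camera(name): name is "scene" or "top" or "wrist"; returns a dict with "image" (384x512x3 uint8, red, green, blue), "K" (3x3 intrinsics, pixels), "R" (3x3) and "t" (3): a world point X has camera coordinates R X + t. Camera axes: x right, y down, z forward; pixel columns grow to the right and rows downward; lengths in m; the calibration is good to about 2 mm. A picture is of the moment at which its call begins. There is no depth.
- hand_in(): hands the job in, once; it reports no verdict.
The state is a dict: "clock": time; "joint_pos": joint angles; "qvel": joint speeds; "tau": joint torques, N m; "tcp_pos": TCP position; "orientation": TCP orientation; "wrist_force": force on the tool from outside, world axes, zero at the start; "ft_torque": the same for the moment, N m; "finger_gap": finger opening in m.
Only numpy, scipy, OpenCV 4.12 (cv2) and the standard library are available. Lean on these libraries where they do the work, as an engineer would, in place of code of your own. Each camera call takes 0.05 s, during which the arm holds its last target. There are 200 camera calls.

## Working session

There is one attempt and no reset: what is moved stays moved. The work goes in short steps, Python scripts to look and compute and a shell command to move; the robot and the scene stay as the last step left them, time stands still between calls to the robot, and variables do not carry over. Pictures are saved under pics/ and viewed, about 8 in all and at most 12, crops included, and the job is handed in when it is done.

```bash
mkdir -p pics; ls; python3 - <<'E'
from workcell import *
import cv2
s=get_state();print(s['clock'],s['tcp_pos'],s['orientation'],s['finger_gap'])
for n in('top','scene'):
    c=read_camera(n);cv2.imwrite(f'pics/{n}0.png',cv2.cvtColor(c['image'],cv2.COLOR_RGB2BGR))
    print(n,c['K'].round(1).tolist(),c['R'].round(3).tolist(),c['t'].round(3).tolist())
E
```

```text
pics
0.0 [0.14808755 0.55508974 0.23040208] [-2.42691090e-04  1.30038628e-01  9.91508510e-01 -8.77611656e-04] 0.08557603920036913
top [[361.4, 0.0, 260.3], [0.0, 361.4, 190.6], [0.0, 0.0, 1.0]] [[-0.014, -1.0, 0.011], [-0.989, 0.013, -0.147], [0.147, -0.013, -0.989]] [-0.218, 0.515, 0.817]
scene [[367.8, 0.0, 253.8], [0.0, 367.8, 192.0], [0.0, 0.0, 1.0]] [[-0.764, -0.645, -0.021], [-0.35, 0.441, -0.827], [0.542, -0.625, -0.562]] [0.262, 0.306, 0.505]
```

```bash
python3 - <<'E'
import cv2
i=cv2.imread('pics/top0.png');cv2.imwrite('pics/top0b.png',cv2.resize(i,(800,600),interpolation=cv2.INTER_CUBIC))
E
```

```text
(no output)
```

View pics/top0b.png

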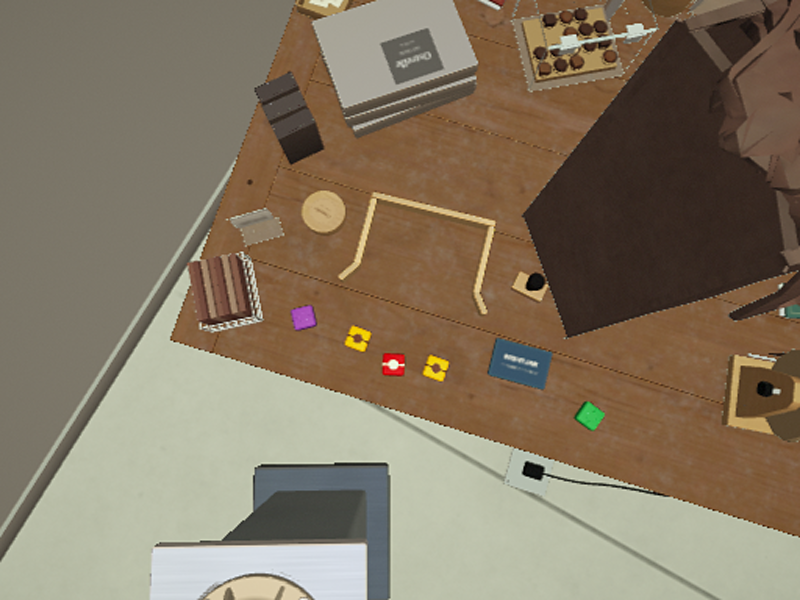

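View pics/scene0.png

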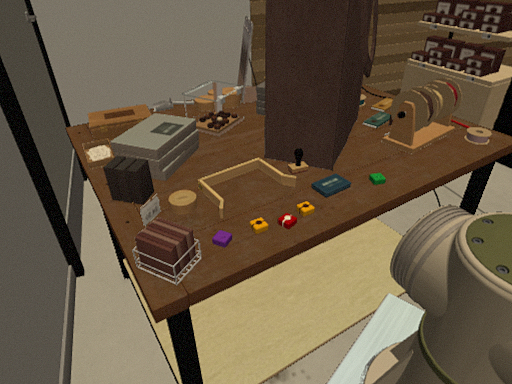

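Top view (800x600): gold squares with a dark band at (357,338) and (436,368); red between them at (393,364). The look-alikes are purple at (303,317) and green at (590,415), so they're excluded by colour. The frame opens toward the robot. Next I'll measure positions and make an enlarged rectified crop to confirm.

```bash
cat > h.py <<'E'
import numpy as np, cv2
from workcell import *
def proj(c,X): 
    p=(c['K']@(c['R']@np.asarray(X,float).T+c['t'][:,None])).T; return p[:,:2]/p[:,2:]
def back(c,uv,z):
    d=c['R'].T@np.linalg.inv(c['K'])@np.array([uv[0],uv[1],1.]); o=-c['R'].T@c['t']
    return o+d*(z-o[2])/d[2]
def segs(c,z=.018):
    h=cv2.cvtColor(c['image'],cv2.COLOR_RGB2HSV); out={}
    for n,lo,hi in(('gold',(20,170,120),(32,255,255)),('red',(0,190,100),(6,255,255)),('purple',(130,80,60),(160,255,255)),('green',(50,120,60),(75,255,255))):
        m=cv2.morphologyEx(cv2.inRange(h,lo,hi),cv2.MORPH_CLOSE,np.ones((5,5),np.uint8))
        for k in cv2.findContours(m,cv2.RETR_EXTERNAL,cv2.CHAIN_APPROX_NONE)[0]:
            if len(k)<20: continue
            w=np.float32([back(c,q,z)[:2] for q in k[:,0]])*1000
            r=cv2.minAreaRect(w); out.setdefault(n,[]).append(tuple(np.round(np.r_[r[0],r[1],r[2],],1)))
    return out
def rect(c,x0,x1,y0,y1,s,fn,z=.018):
    W,H=int((y1-y0)*s),int((x1-x0)*s)
    src=proj(c,[[x1,y1,z],[x1,y0,z],[x0,y0,z],[x0,y1,z]])
    M=cv2.getPerspectiveTransform(src.astype(np.float32),np.float32([[0,0],[W,0],[W,H],[0,H]]))
    i=cv2.cvtColor(cv2.warpPerspective(c['image'],M,(W,H),flags=cv2.INTER_CUBIC),cv2.COLOR_RGB2BGR)
    for x in np.arange(np.ceil(x0*20)/20,x1,.05):
        v=int((x1-x)*s);cv2.line(i,(0,v),(W,v),(90,90,90));cv2.putText(i,f'{x:.2f}',(0,v),0,.4,(255,255,255))
    for y in np.arange(np.ceil(y0*20)/20,y1,.05):
        u=int((y1-y)*s);cv2.line(i,(u,0),(u,H),(90,90,90));cv2.putText(i,f'{y:.2f}',(u,H-3),0,.4,(255,255,255))
    cv2.imwrite(fn,i)
E
python3 - <<'E'
from h import *
c=read_camera('top');print(segs(c))
rect(c,.28,.78,-.30,.36,1200,'pics/rect0.png')
E
```

```text
{'gold': [(np.float64(406.9), np.float64(-267.0), np.float64(33.2), np.float64(33.1), np.float64(70.4)), (np.float64(453.4), np.float64(-147.9), np.float64(33.1), np.float64(32.9), np.float64(67.9))], 'red': [(np.float64(413.0), np.float64(-202.4), np.float64(31.1), np.float64(33.2), np.float64(89.2))], 'purple': [(np.float64(487.1), np.float64(-64.3), np.float64(33.8), np.float64(34.4), np.float64(13.5))], 'green': [(np.float64(331.8), np.float64(-498.0), np.float64(35.6), np.float64(34.0), np.float64(51.8))]}
```

View pics/rect0.png

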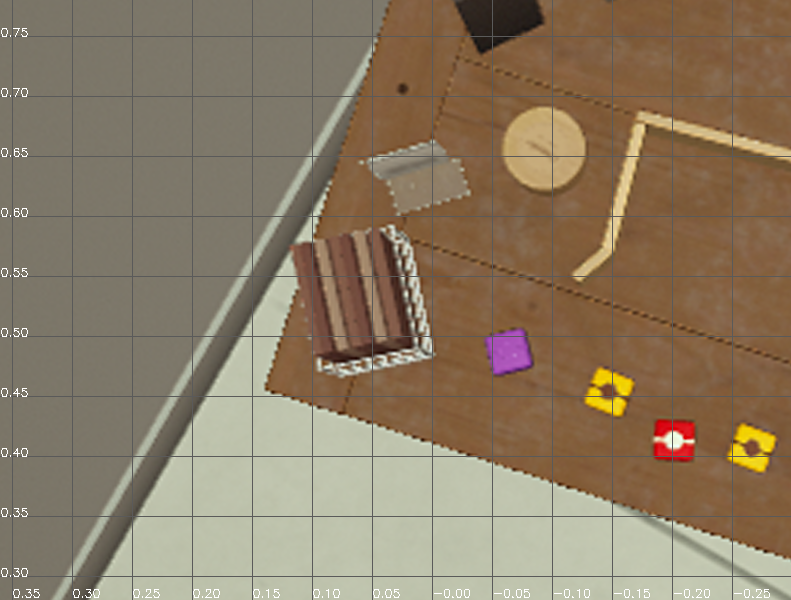

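This crop shows gold squares with a dark band at about (0.453,-0.148) and (0.407,-0.267), measuring 33 mm against the stated 34. Red is at (0.413,-0.202) and purple at (0.487,-0.064). Next is the frame, rectified at its 32 mm wall height.

```bash
python3 - <<'E'
from h import *
c=read_camera('top')
rect(c,.33,.73,-.53,-.05,1500,'pics/rect1.png',z=.032)
E
```

```text
(no output)
```

View pics/rect1.png

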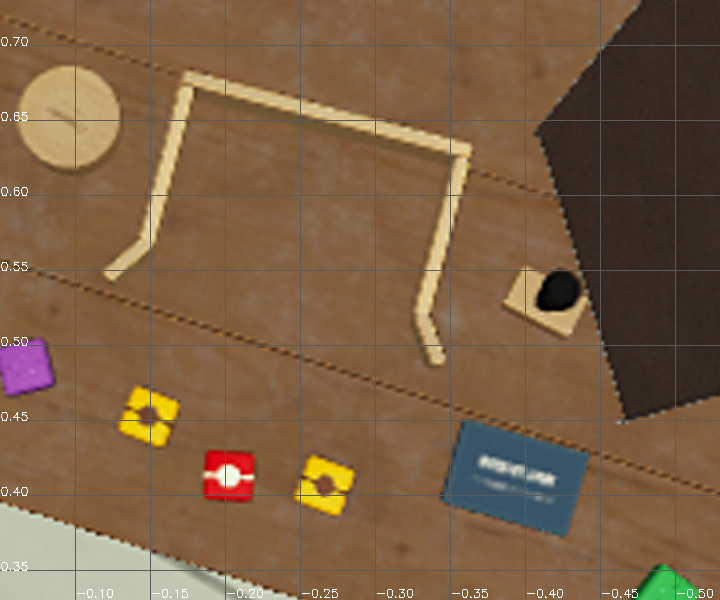

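Frame: origin ≈ (0.598,-0.253), yaw ≈ -14.9°. The back measures 195 mm outside against a nominal 200. In frame coordinates (mm): gold A (-167,64), gold B (-181,-63), red (-192,2). The tool x axis already points along -x of the frame and tool y along +y, so no turn is needed. I'll close the fingers and travel high, via a point near (0.40,0.15).

```bash
python3 -m crank '{"travel":[[-0.7,-0.7,0],[-1.4,-1.35,0],[-2.1,-2.0,0],[-2.9,-2.7,0],[-3.6,-3.4,0]],"turn":[0,0,0,0,0]}' 0 40
python3 -m crank '{"travel":[[-0.7,-0.7,0],[-1.4,-1.35,0],[-2.1,-2.0,0],[-2.9,-2.7,0],[-3.6,-3.4,0]],"turn":[0,0,0,0,0]}'
python3 -m crank '{"travel":[[-0.7,-0.7,0],[-1.4,-1.4,0],[-1.4,-2.2,0],[-1.4,-3,0],[-1.4,-3.8,0]],"turn":[0,0,0,0,0]}'
```

```text
clock: 0.62
tcp_pos: [0.2529, 0.3856, 0.2311]
orientation: [0.0, 0.13, 0.992, 0.0]
wrist_force: [1.6, -0.1, 0.3]
finger_gap: 0.0253
clock: 1.03
tcp_pos: [0.3572, 0.2169, 0.2315]
orientation: [0.0, 0.13, 0.992, 0.0]
wrist_force: [0.0, 1.2, 0.3]
finger_gap: -0.0001
clock: 1.45
tcp_pos: [0.3709, 0.0557, 0.2311]
orientation: [-0.0, 0.13, 0.991, 0.0]
wrist_force: [0.3, -0.7, -0.5]
finger_gap: 0.0001
```

```bash
python3 -m crank '{"travel":[[-0.4,-0.8,0],[-0.8,-1.7,0],[-1.3,-2.6,0],[-1.7,-3.5,0],[-2.05,-4.5,0]],"turn":[0,0,0,0,0]}'
python3 -m crank '{"travel":[[0,0,0.6],[0,0,1.4],[0,0,2.2],[0,0,3.0],[0,0,3.8]],"turn":[0,0,0,0,0]}'
python3 -m crank '{"travel":[[0,0,0.5],[0,0,1.0],[0,0,1.5],[0,0,1.8],[0,0,1.8]],"turn":[0,0,0,0,0]}'
python3 - <<'E'
from h import *
print(get_state()['tcp_pos'])
c=read_camera('top');print(segs(c))
rect(c,.33,.73,-.53,-.05,1500,'pics/rect2.png',z=.018)
E
```

```text
clock: 1.87
tcp_pos: [0.4043, -0.139, 0.2314]
orientation: [0.0, 0.13, 0.992, 0.0]
wrist_force: [1.3, 0.8, -0.2]
finger_gap: 0.0001
clock: 2.28
tcp_pos: [0.4039, -0.1373, 0.078]
orientation: [0.0, 0.13, 0.991, -0.0]
wrist_force: [0.1, -0.3, 0.7]
finger_gap: 0.0002
clock: 2.7
tcp_pos: [0.402, -0.1359, 0.0049]
orientation: [-0.002, 0.13, 0.992, 0.001]
wrist_force: [-0.7, -0.5, -0.1]
finger_gap: -0.0002
[ 0.40199656 -0.13593972  0.00493696]
{'gold': [(np.float64(406.8), np.float64(-267.0), np.float64(33.2), np.float64(33.0), np.float64(70.1))], 'red': [(np.float64(413.0), np.float64(-202.4), np.float64(31.1), np.float64(33.2), np.float64(89.2))], 'green': [(np.float64(331.8), np.float64(-498.0), np.float64(35.6), np.float64(34.0), np.float64(51.8))]}
```

View pics/rect2.png

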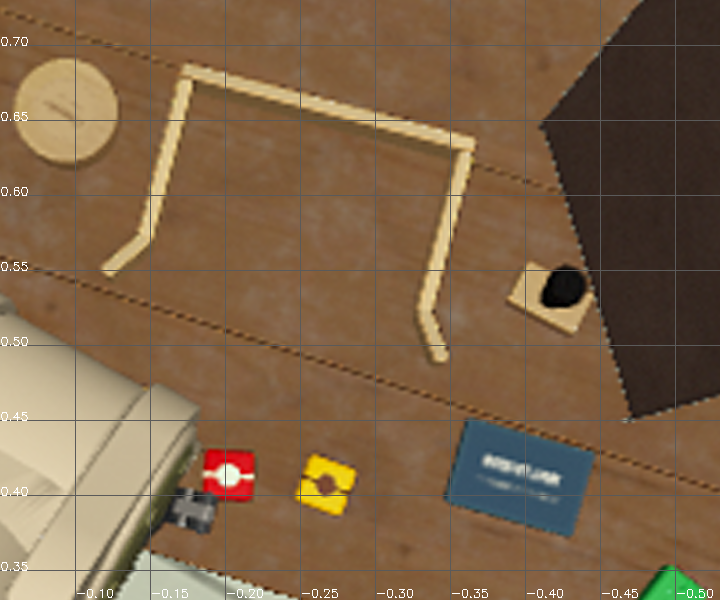

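The arm hides gold A from above. The fingers are behind it at frame (-220,63), and everything else is unmoved. I'll push slowly along tool -x.

```bash
python3 -m crank '{"travel":[[-0.15,0,0],[-0.35,0,0],[-0.55,0,0],[-0.75,0,0],[-0.95,0,0]],"turn":[0,0,0,0,0]}'
python3 -m crank '{"travel":[[-0.2,0,0],[-0.4,0,0],[-0.6,0,0],[-0.8,0,0],[-1.0,-0.05,0]],"turn":[0,0,0,0,0]}'
python3 - <<'E'
from h import *
c=read_camera('scene');print(segs(c))
i=cv2.cvtColor(c['image'],cv2.COLOR_RGB2BGR)[130:270,170:370];a=cv2.resize(i,(600,420),interpolation=cv2.INTER_CUBIC)
cv2.imwrite('pics/s1.png',a)
E
```

```text
clock: 3.17
tcp_pos: [0.4426, -0.1475, 0.008]
orientation: [0.001, 0.13, 0.992, -0.0]
wrist_force: [-0.7, -0.2, -0.2]
finger_gap: -0.0002
clock: 3.58
tcp_pos: [0.4797, -0.1591, 0.0072]
orientation: [-0.0, 0.13, 0.992, 0.0]
wrist_force: [-0.7, 0.9, 0.8]
finger_gap: -0.0004
{'red': [(np.float64(258.7), np.float64(-989.2), np.float64(12.7), np.float64(71.3), np.float64(64.8))], 'purple': [(np.float64(480.6), np.float64(-56.7), np.float64(38.5), np.float64(45.2), np.float64(15.7))]}
```

View pics/s1.png

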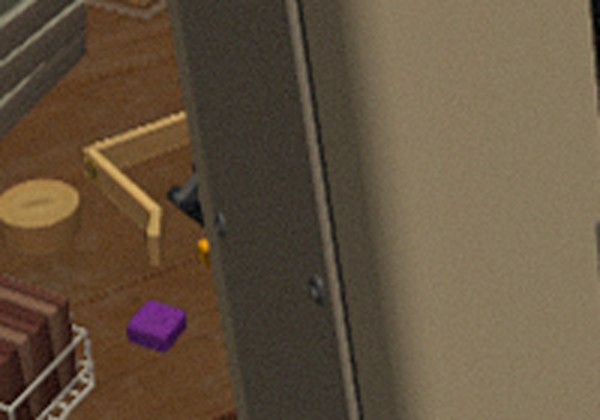

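The scene view is mostly blocked by the arm, but the gold corner at (205,248) is just ahead of the fingers and heading into the frame. I'll keep pushing.

```bash
python3 -m crank '{"travel":[[-0.2,-0.02,0],[-0.4,-0.04,0],[-0.6,-0.06,0],[-0.8,-0.08,0],[-1.0,-0.1,0]],"turn":[0,0,0,0,0]}'
python3 -m crank '{"travel":[[-0.2,-0.02,0],[-0.4,-0.04,0],[-0.6,-0.06,0],[-0.8,-0.06,0],[-1.0,-0.06,0]],"turn":[0,0,0,0,0]}'
python3 -m crank '{"travel":[[-0.2,0,0],[-0.4,0,0],[-0.6,0,0],[-0.8,0,0],[-0.9,0,0]],"turn":[0,0,0,0,0]}'
python3 -m crank '{"travel":[[0,0,0],[0.15,0,0],[0.4,0,0],[0.7,0,-0.4],[0.7,0,-1.2]],"turn":[0,0,0,0,0]}'
python3 -m crank '{"travel":[[0.6,0,-0.5],[1.4,0,-0.7],[2.2,0,-0.7],[3.0,0,-0.7],[3.8,0,-0.7]],"turn":[0,0,0,0,0]}'
python3 - <<'E'
from h import *
s=get_state();print(s['tcp_pos'])
c=read_camera('top');print(segs(c))
rect(c,.33,.73,-.53,-.05,1500,'pics/rect3.png',z=.018)
E
```

```text
clock: 4.05
tcp_pos: [0.5174, -0.1737, 0.0073]
orientation: [0.0, 0.13, 0.992, 0.0]
wrist_force: [0.4, 0.0, 0.6]
finger_gap: -0.0001
clock: 4.47
tcp_pos: [0.5553, -0.1862, 0.0073]
orientation: [-0.0, 0.13, 0.992, 0.0]
wrist_force: [0.0, -0.4, -0.5]
finger_gap: -0.0001
clock: 4.88
tcp_pos: [0.5908, -0.1957, 0.0074]
orientation: [0.001, 0.13, 0.992, -0.0]
wrist_force: [0.5, -0.3, -0.6]
finger_gap: 0.0001
clock: 5.3
tcp_pos: [0.5556, -0.1851, 0.0511]
orientation: [-0.006, 0.13, 0.991, 0.002]
wrist_force: [0.6, -0.3, -0.6]
finger_gap: -0.0003
clock: 5.72
tcp_pos: [0.4131, -0.1479, 0.0833]
orientation: [-0.0, 0.13, 0.992, 0.0]
wrist_force: [-0.4, 0.2, 0.1]
finger_gap: 0.0
[ 0.41309385 -0.14788036  0.08329725]
{'gold': [(np.float64(406.8), np.float64(-267.0), np.float64(33.2), np.float64(33.0), np.float64(70.1)), (np.float64(618.1), np.float64(-196.0), np.float64(34.6), np.float64(33.0), np.float64(89.3))], 'red': [(np.float64(410.8), np.float64(-215.3), np.float64(11.0), np.float64(32.8), np.float64(75.2)), (np.float64(429.1), np.float64(-198.1), np.float64(6.2), np.float64(24.9), np.float64(15.9))], 'green': [(np.float64(331.8), np.float64(-498.0), np.float64(35.6), np.float64(34.0), np.float64(51.8))]}
```

View pics/rect3.png

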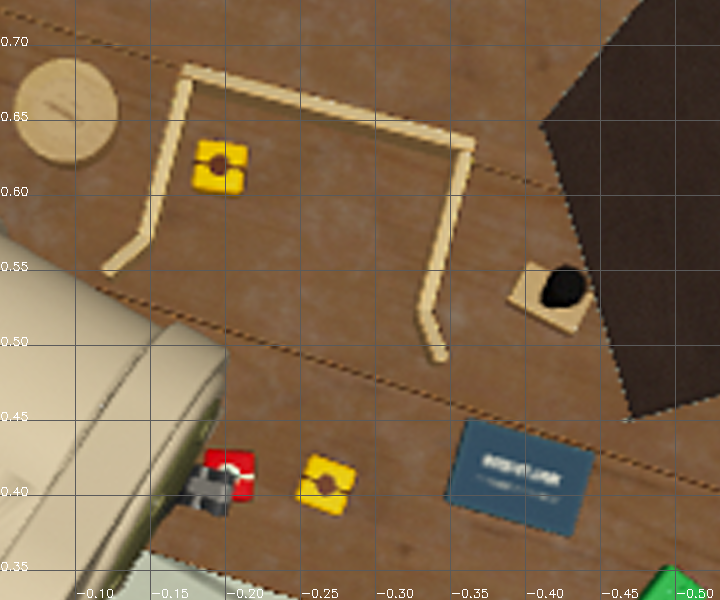

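Gold A now sits at frame ≈ (+5,+60), flat and clear of the walls, and the rest is undisturbed. Next is gold B at (0.407,-0.267).

```bash
python3 -m crank '{"travel":[[0.1,-0.6,0],[0.3,-1.2,0],[0.4,-1.8,0],[0.5,-2.4,0],[0.65,-2.95,0]],"turn":[0,0,0,0,0]}'
python3 -m crank '{"travel":[[0,0,0],[0,0,0.5],[0,0,1.0],[0,0,1.6],[0,0,1.88]],"turn":[0,0,0,0,0]}'
python3 - <<'E'
from h import *
print(get_state()['tcp_pos'])
c=read_camera('top');print(segs(c))
E
```

```text
clock: 6.18
tcp_pos: [0.3589, -0.2568, 0.0834]
orientation: [0.0, 0.13, 0.992, -0.0]
wrist_force: [0.9, -0.4, 0.0]
finger_gap: -0.0002
clock: 6.6
tcp_pos: [0.3584, -0.2543, 0.006]
orientation: [-0.001, 0.13, 0.991, 0.001]
wrist_force: [-0.4, 0.2, -0.1]
finger_gap: 0.0003
[ 0.35841063 -0.25428426  0.0059968 ]
{'gold': [(np.float64(618.1), np.float64(-196.0), np.float64(34.6), np.float64(33.0), np.float64(89.3))], 'red': [(np.float64(413.0), np.float64(-202.4), np.float64(31.1), np.float64(33.2), np.float64(89.2))], 'purple': [(np.float64(487.1), np.float64(-64.3), np.float64(33.8), np.float64(34.4), np.float64(13.5))], 'green': [(np.float64(331.9), np.float64(-497.9), np.float64(35.8), np.float64(34.0), np.float64(52.0))]}
```

```bash
python3 -m crank '{"travel":[[-0.15,0,0],[-0.35,0,0],[-0.55,0,0],[-0.75,0,0],[-0.95,0,0]],"turn":[0,0,0,0,0]}'
python3 -m crank '{"travel":[[-0.2,0,0],[-0.4,0,0],[-0.6,0,0],[-0.8,0,0],[-1.0,0.05,0]],"turn":[0,0,0,0,0]}'
python3 -m crank '{"travel":[[-0.2,0.02,0],[-0.4,0.04,0],[-0.6,0.06,0],[-0.8,0.08,0],[-1.0,0.1,0]],"turn":[0,0,0,0,0]}'
python3 -m crank '{"travel":[[-0.2,0.02,0],[-0.4,0.04,0],[-0.6,0.06,0],[-0.8,0.06,0],[-1.0,0.06,0]],"turn":[0,0,0,0,0]}'
python3 -m crank '{"travel":[[-0.2,0,0],[-0.4,0,0],[-0.6,0,0],[-0.8,0,0],[-1.0,0,0]],"turn":[0,0,0,0,0]}'
python3 -m crank '{"travel":[[-0.15,0,0],[-0.15,0,0],[0.15,0,0],[0.5,0,-0.4],[0.5,0,-1.2]],"turn":[0,0,0,0,0]}'
python3 -m crank '{"travel":[[0.6,0,-0.5],[1.4,0,-1.2],[2.2,0,-1.5],[3.0,0,-1.5],[3.8,0,-1.5]],"turn":[0,0,0,0,0]}'
python3 -m crank '{"travel":[[0,0.5,0],[0,1,0],[0,1.5,0],[0,1.5,0],[0,1.5,0]],"turn":[0,0,0,0,0]}'
python3 - <<'E'
from h import *
s=get_state();print(s['tcp_pos'],abs(s['qvel']).max())
c=read_camera('top');print(segs(c))
rect(c,.33,.73,-.53,-.05,1500,'pics/rect4.png',z=.018)
E
```

```text
clock: 7.07
tcp_pos: [0.3984, -0.2668, 0.0091]
orientation: [0.001, 0.13, 0.992, -0.001]
wrist_force: [-0.4, -0.4, -0.1]
finger_gap: -0.0001
clock: 7.48
tcp_pos: [0.4366, -0.2747, 0.008]
orientation: [0.0, 0.13, 0.991, -0.0]
wrist_force: [-0.0, -0.2, 1.1]
finger_gap: 0.0
clock: 7.9
tcp_pos: [0.4762, -0.2808, 0.008]
orientation: [-0.0, 0.13, 0.992, 0.0]
wrist_force: [0.9, 0.5, 0.3]
finger_gap: 0.0005
clock: 8.32
tcp_pos: [0.5155, -0.2889, 0.0081]
orientation: [0.0, 0.13, 0.992, 0.0]
wrist_force: [-1.0, -0.7, -0.3]
finger_gap: -0.0001
clock: 8.73
tcp_pos: [0.5541, -0.2993, 0.008]
orientation: [-0.0, 0.13, 0.992, 0.0]
wrist_force: [-0.4, 0.2, -0.6]
finger_gap: -0.0
clock: 9.15
tcp_pos: [0.5282, -0.2903, 0.0516]
orientation: [-0.006, 0.13, 0.991, 0.003]
wrist_force: [-0.7, 0.7, -1.4]
finger_gap: -0.0001
clock: 9.57
tcp_pos: [0.3864, -0.2547, 0.1173]
orientation: [0.001, 0.13, 0.992, -0.001]
wrist_force: [0.4, -0.1, 0.4]
finger_gap: 0.0002
clock: 9.98
tcp_pos: [0.4025, -0.1962, 0.1163]
orientation: [0.0, 0.129, 0.992, -0.0]
wrist_force: [-0.7, 0.8, -0.3]
finger_gap: -0.0004
[ 0.40252924 -0.196193    0.11626926] 0.021757442171829976
{'gold': [(np.float64(587.6), np.float64(-304.6), np.float64(33.3), np.float64(33.1), np.float64(75.0)), (np.float64(618.5), np.float64(-196.1), np.float64(33.4), np.float64(33.7), np.float64(82.7))], 'green': [(np.float64(331.6), np.float64(-498.4), np.float64(34.7), np.float64(34.0), np.float64(52.0))]}
```

View pics/rect4.png

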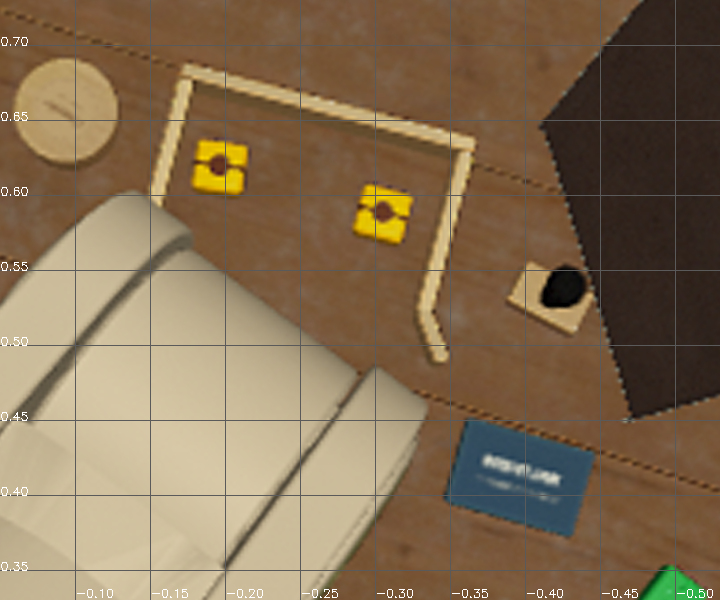

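Both golds are inside at about (+5,+60) and (+3,-52) mm. Red is hidden by the arm, so I'll move aside for one last check.

```bash
python3 -m crank '{"travel":[[0.3,0.8,-0.5],[0.5,1.6,-1],[0.5,2.4,-1.5],[0.5,3.2,-2],[0.5,4,-2.5]],"turn":[0,0,0,0,0]}'
python3 -m crank '{"travel":[[0,0,0],[0,0,0],[0,0,0]],"turn":[0,0,0]}'
python3 - <<'E'
from h import *
c=read_camera('top');g=segs(c);print(g)
O=np.array([598,-253]);a=-.26
for q in g['gold']:
    d=np.array(q[:2])-O;print('frame xy',(np.array([[np.cos(a),np.sin(a)],[-np.sin(a),np.cos(a)]])@d).round(1))
i=cv2.imread('pics/top0.png');d=cv2.absdiff(i,cv2.cvtColor(c['image'],cv2.COLOR_RGB2BGR)).max(2)
for n,(u,v) in dict(red=(393,364),pad=(520,363),stamp=(530,285),box=(323,212)).items():
    u,v=int(u*.64),int(v*.64);print(n,(d[v-14:v+14,u-14:u+14]>40).sum())
if 'red' in g: hand_in();print('handed in')
E
```

```text
clock: 10.45
tcp_pos: [0.4249, -0.0367, 0.2172]
orientation: [0.0, 0.131, 0.991, -0.0]
wrist_force: [1.2, -0.9, -0.5]
finger_gap: 0.0
clock: 10.7
tcp_pos: [0.4246, -0.0376, 0.2157]
orientation: [-0.0, 0.13, 0.992, -0.0]
wrist_force: [0.5, 0.6, -0.4]
finger_gap: -0.0
{'gold': [(np.float64(587.6), np.float64(-304.6), np.float64(33.5), np.float64(34.3), np.float64(75.0)), (np.float64(618.1), np.float64(-196.0), np.float64(34.6), np.float64(33.0), np.float64(89.3))], 'red': [(np.float64(413.0), np.float64(-202.4), np.float64(31.1), np.float64(33.2), np.float64(89.2))], 'purple': [(np.float64(487.1), np.float64(-64.3), np.float64(33.8), np.float64(34.4), np.float64(13.5))], 'green': [(np.float64(331.8), np.float64(-498.1), np.float64(35.4), np.float64(34.0), np.float64(52.0))]}
frame xy [  3.2 -52.5]
frame xy [ 4.8 60.3]
red 0
pad 0
stamp 0
box 0
the job is handed in; nothing more can be done
handed in
```

I pushed both gold chocolates into the frame with the closed fingers, without picking either one up, and handed the job in at about 10.8 s.

- **Gold chocolates:** the last picture from the top camera puts them at about (+5, +60) and (+3, -52) mm in the frame. They look flat and clear of the walls. My estimate of where the frame lies is good to about 5 mm, and both are well inside the limits.
- **Things to leave alone:** the areas around the red chocolate, ink pad, stamp and round box show no pixel change from the first picture. Red, purple and green measure where they started.
- **Robot:** it was clear of everything at the end, with the fingers 0.22 m above the table. The wrist force readings stayed below about 2 N.
- **Failed or conflicting checks:** none. From the side camera I had only a partial view of the first push, because the arm blocked it. The back of the frame measured about 195 mm against a nominal 200.

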